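# Press the label holder home behind the shelf lip

## Robot

A 6-joint arm with a two-finger parallel gripper is mounted at the origin on a cart in front of the work surface, level with it; the furniture and walls round the work are solid. World frame = base frame: x ahead of the robot, y to its left, z up, the work surface at z = 0. Lengths are in mm, angles in rad, forces in N, time in s.
With the tool pointing down it reaches from about 350 to 775 mm from the base axis. Payload 7.3 kg.
Tool frame: the origin (TCP) lies midway between the tips of the shut fingers; the grasp point (between the pads) lies 19 mm behind it (bot.grip_depth is the distance from the TCP to the grasp point, in mm); z points along the fingers, x is the direction in which the jaws open and shut, and the axes are right-handed (so a half turn about z gives the same grasp; the last joint's range is limited). The gripper opens to 92 mm and grips with 3 to 60 N. Pads are 19 mm wide; open, the fingers measure 130 mm over their backs; the gripper's body (75 mm by 190 mm) begins 47 mm behind the grasp point.
Start: joints at [1.198, 0.342, 1.524, -0, 1.275, -0.146], TCP at [118.035, 511.579, 226.741] pointing down, gripper open.
Joint ranges: [-2.53, 2.53], [-0.77, 2.02], [0.04, 2.7], [-1, 4.14], [0.28, 2.66], [-3.11, 3.11]. Speed limits (rad/s): [2.57, 2.57, 3.14, 3.14, 3.14, 3.14].

## Interface

Orientations are given as [roll, pitch, yaw] about the fixed x, y, z axes, in that order (R = Rz(yaw) Ry(pitch) Rx(roll)).
In Python, from plant import bot gives the robot as it stands. The module is installed in compiled form; this text tells all that it offers.
- The arm moves only by the shell command python3 -m inch 'ROWS'. ROWS is JSON, a list that holds one entry, the list of rows, each a list of 7 numbers: the shift along the tool's x, y, z each as a share of 0.2 m, from -1 to 1, then the turn, a rotation vector about the tool's x, y, z each as a share of 45 degrees, from -1 to 1, then the closure, from -1 (fully open) to 1 (shut), so that 0 is half open. A call has exactly 10 rows; each row is the pose to reach, as a shift and turn from the pose commanded when the call began, along the tool's axes at that moment; what a row does not reach only later rows make up. A row lasts 1/8 s, in which the tool goes at most 62.5 mm and 10.7 degrees, less where a joint would pass 70% of its speed; a pose out of reach is approached as far as the arm can. A call with a number of a shift or a turn outside -1 to 1 is refused whole. A call with a gripper value outside its range is refused whole. The fingers move at their own pace and stop on an object; the grip force is fixed at half the most. Time passes only in rows, so rows that repeat a pose let the fingers close, or fill a call up. It gives the time, the measured TCP pose, the force and the opening at its end, in the units of the state.
- bot.get_obs(): the state, without advancing time (a new reading comes with each control period).
- bot.capture(name): name is "scene" or "top" or "wrist"; returns the picture (400x640x3 uint8, red, green, blue); there is no depth.
- bot.camera_params(name): a dict with "fx", "fy", "cx", "cy" (pixels), "R" (3x3) and "t" (3): a world point X has camera coordinates R X + t; the wrist camera has in their place "T_tool_cam" (4x4, takes a point from camera to tool coordinates, whose origin is the TCP and whose axes are the tool frame's). Camera axes: x right, y down, z forward; pixel columns grow to the right and rows downward; lengths in mm; the calibration is good to about 2 mm. A picture is of the moment at which its call begins: read the wrist's pose just before it. camera_params takes no time and is no camera call.
- bot.close_job(): hands the job in, once; it reports no verdict.
The state is a dict: "time": time; "joint_positions": joint angles; "dq": joint speeds; "tau": joint torques, N m; "tool_pos": TCP position; "tcp_rot": TCP orientation; "contact_force": force on the tool from outside, world axes, zero at the start; "moment": the same for the moment, N m; "grip_width": finger opening in mm.
Only numpy, scipy, OpenCV 4.12 (cv2) and the standard library are available. Lean on these libraries where they do the work, as an engineer would, in place of code of your own. Each camera call takes 0.05 s, during which the arm holds its last target.

## Task

Take the white label holder out of its stand and push it, tongue down and upright, behind the lip of the low shelf, into the slot in front of the clear pot with the frosted cap. The slot has a spring bar in its floor: press the holder fully home against it and finish while still holding it pressed down, so that a colleague can lock it; do not let go. Leave the containers on the shelf and the pH meter where they stand.

Things in the scene. Friction and masses are not known exactly. Their poses are not given: they have to be found in the camera images.
- label_holder: white label holder, loose, about 0.05 kg, 50 wide (y) x 92 high (z): flat tongue 5 mm thick below (z 0 to 36 mm), 10 mm thick card pocket above it (z 36 to 92 mm) with a blank card on its -x face. Origin: middle of the tongue's lower end; z up when upright. Grip the upper 40 mm of the pocket, across its 10 mm or 50 mm. It may go in either way round
- stand: small grey stand, fixed, foot 34 x 74 mm, top at 40 mm, with a slot 6.6 mm wide. The holder starts upright in it, axes parallel to the stand's, the pocket's shoulders resting on its top, the tongue's end 4 mm above the table; pull it straight up by more than 42 mm to clear the stand. Origin: centre of the underside
- shelf: low grey bench shelf, fixed, 130 deep (x) x 276 wide (y), deck top at 45 mm, front (-x) towards the robot, +y to the left. Before the front edge an aluminium lip (top 34 mm, flare to 41 mm) leaves a channel 9 mm wide in x, centred on x = -69.5 mm; round stops (up to 44 mm high) divide it into three slots 60 mm wide at y = +88, 0, -88 mm, each with a bay behind it. Origin: centre of the underside
- clear_pot: clear pot with a frosted cap, 45 mm across, 67 high, the tallest container on the shelf; stands in one of the three bays (which one varies), some 80 mm behind the centre of that bay's slot. Origin: centre of the underside
- filter_holder: round flat clear filter holder with a nozzle on top, 57 mm across, 46 high, in another bay. Origin: centre of the underside
- tin_b: small low tub with a grey lid, 44 mm across, 29 high, in another bay. Origin: centre of the underside
- ph_meter: pocket pH meter, a bystander, 35 x 60 x 34 mm, loose on the table. Origin: centre of the underside
- slot_left (a point): centre of the left slot (shelf y = +88 mm), at the height of its unpressed spring bar's top, 22 mm above the table: the holder's tongue end first meets the bar here
- bar_left (a joint): steel spring bar in the floor of the left slot, 54 mm long: 0 m = up, grows as it is pressed down, stop at 0.008 m. The spring pushes up with about 3.6 N at 0 and 8.4 N at the stop, and lifts the holder again if it is let go
- slot_middle (a point): centre of the middle slot (shelf y = 0 mm), at the height of its unpressed spring bar's top, 22 mm above the table: the holder's tongue end first meets the bar here
- bar_middle (a joint): steel spring bar in the floor of the middle slot, 54 mm long: 0 m = up, grows as it is pressed down, stop at 0.008 m. The spring pushes up with about 3.6 N at 0 and 8.4 N at the stop, and lifts the holder again if it is let go
- slot_right (a point): centre of the right slot (shelf y = -88 mm), at the height of its unpressed spring bar's top, 22 mm above the table: the holder's tongue end first meets the bar here
- bar_right (a joint): steel spring bar in the floor of the right slot, 54 mm long: 0 m = up, grows as it is pressed down, stop at 0.008 m. The spring pushes up with about 3.6 N at 0 and 8.4 N at the stop, and lifts the holder again if it is let go
Not all that is in view belongs to the job. What is shaped like the label_holder but purple or yellow is not meant.

How it is judged (in metres and radians):
On the way, in this order (a step that is already met when the one before it is completed fails the run):
1. the holder is lifted clear of its stand (height (world z) of label_holder above 0.046 m and contact force between the fingers and label_holder above 0.5 N), for 0.1 s.
2. the holder's tongue is behind the lip in the slot in front of the clear pot, upright (((y of clear_pot in the frame of shelf between 0.044 and 0.132 m and horizontal distance between label_holder and slot_left below 0.009 m) or (y of clear_pot in the frame of shelf between -0.044 and 0.044 m and horizontal distance between label_holder and slot_middle below 0.009 m) or (y of clear_pot in the frame of shelf between -0.132 and -0.044 m and horizontal distance between label_holder and slot_right below 0.009 m)) and height (world z) of label_holder below 0.03 m and angle between label_holder's own z axis and vertical below 0.2 rad), for 0.1 s.
At the end, for the whole second after the job is handed in: The holder stands upright (within 8 degrees) in the slot in front of the clear pot (within 9 mm of the slot's centre), its spring bar pressed down at least 6 of its 8 mm with more than 4 N, at rest, and the fingers still press on or grip the holder (more than 2 N) (((y of clear_pot in the frame of shelf between 0.044 and 0.132 m and horizontal distance between label_holder and slot_left below 0.009 m and value of joint bar_left above 0.006 m and contact force between label_holder and bar_left above 4 N) or (y of clear_pot in the frame of shelf between -0.044 and 0.044 m and horizontal distance between label_holder and slot_middle below 0.009 m and value of joint bar_middle above 0.006 m and contact force between label_holder and bar_middle above 4 N) or (y of clear_pot in the frame of shelf between -0.132 and -0.044 m and horizontal distance between label_holder and slot_right below 0.009 m and value of joint bar_right above 0.006 m and contact force between label_holder and bar_right above 4 N)) and height (world z) of label_holder below 0.018 m and angle between label_holder's own z axis and vertical below 0.14 rad and contact force between the fingers and label_holder above 2 N and linear speed of label_holder below 0.02 m/s); the arm keeps its last pose, push and grip.
It fails at once if the clear pot is pushed more than 20 mm away or tipped over (distance of clear_pot from where it was at the start of the episode above 0.02 m or angle between clear_pot's own z axis and vertical above 0.5 rad).
It fails at once if the filter holder is pushed more than 20 mm away or tipped over (distance of filter_holder from where it was at the start of the episode above 0.02 m or angle between filter_holder's own z axis and vertical above 0.5 rad).
It fails at once if the small tub is pushed more than 20 mm away or tipped over (distance of tin_b from where it was at the start of the episode above 0.02 m or angle between tin_b's own z axis and vertical above 0.5 rad).
It fails at once if the pH meter is pushed more than 20 mm away or tipped over (distance of ph_meter from where it was at the start of the episode above 0.02 m or angle between ph_meter's own z axis and vertical above 0.5 rad).
It also fails if it takes over 45 s, if anything falls off the work surface, if the arm or the gripper's body presses on something with over 40 N, if the wrist force passes 120 N, or if a joint passes its speed limit or range.

## Working session

There is one attempt and no reset: what is moved stays moved. The work goes in short steps, Python scripts to look and compute and a shell command to move; the robot and the scene stay as the last step left them, time stands still between calls to the robot, and variables do not carry over. Pictures are saved under pics/ and viewed, and the job is handed in when it is done.

```bash
mkdir -p pics
python3 - <<'E'
from plant import bot
import cv2
print(bot.get_obs())
for n in ["scene","top","wrist"]:
    im=bot.capture(n); cv2.imwrite(f"pics/{n}0.png",im[:,:,::-1]); print(n,bot.camera_params(n))
E
```

```text
{'time': 0.0, 'joint_positions': array([ 1.19800584e+00,  3.42746110e-01,  1.52502657e+00,  2.24131924e-05,
        1.27540295e+00, -1.45999948e-01]), 'dq': array([ 4.90269504e-05,  9.28856342e-04, -1.93622602e-03,  6.94848262e-04,
       -1.74525724e-03, -5.38970978e-04]), 'tau': array([-2.66497394e-03, -4.31242275e+01, -2.44206047e+01,  7.15786382e-02,
        5.60402346e-02, -8.17010391e-05]), 'tool_pos': array([117.86676425, 511.17477907, 226.02949646]), 'tcp_rot': array([-3.14134115e+00,  1.56301902e-03,  1.34399944e+00]), 'contact_force': array([ 0.079839  ,  1.41784713, -0.05658609]), 'moment': array([-0.03151784, -0.04285251, -0.01734738]), 'grip_width': 92.05459852577894}
scene {'fx': 384.0580157724691, 'fy': 384.0580157724691, 'cx': 323.46167319926036, 'cy': 201.91340569539028, 'R': array([[ 0.83978573, -0.54283048,  0.00974642],
       [-0.31115899, -0.49593433, -0.81069676],
       [ 0.4449045 ,  0.67777888, -0.58538515]]), 't': array([-436.40040314,  160.27180007,  723.95922728])}
top {'fx': 434.1918461569738, 'fy': 434.1918461569738, 'cx': 325.4633784371012, 'cy': 201.906571195449, 'R': array([[ 0.00266338, -0.99993127,  0.0114173 ],
       [-0.98725297, -0.00444619, -0.15909682],
       [ 0.15913665, -0.01084803, -0.98719697]]), 't': array([ -58.74058079,  495.2609841 , 1152.90171414])}
wrist {'fx': 320.2864055068037, 'fy': 320.2864055068037, 'cx': 323.87214885471394, 'cy': 200.78876031497822, 'T_tool_cam': array([[ 9.99999751e-01,  5.85427336e-04,  3.93802540e-04,
         7.45572082e-01],
       [-6.78580166e-04,  9.50874011e-01,  3.09577380e-01,
        -8.39481269e+01],
       [-1.93221540e-04, -3.09577571e-01,  9.50874172e-01,
        -1.57570207e+02],
       [ 0.00000000e+00,  0.00000000e+00,  0.00000000e+00,
         1.00000000e+00]])}
```

View pics/scene0.png

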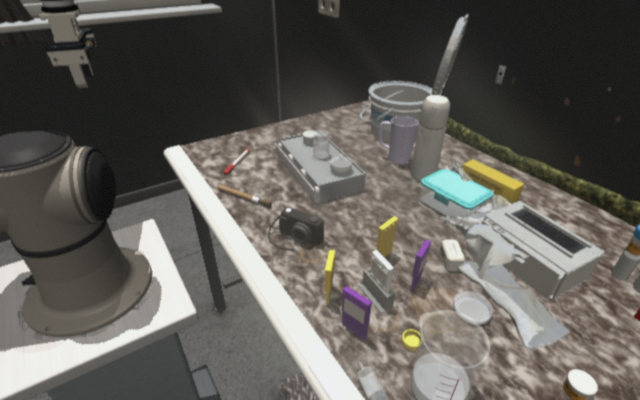

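View pics/top0.png

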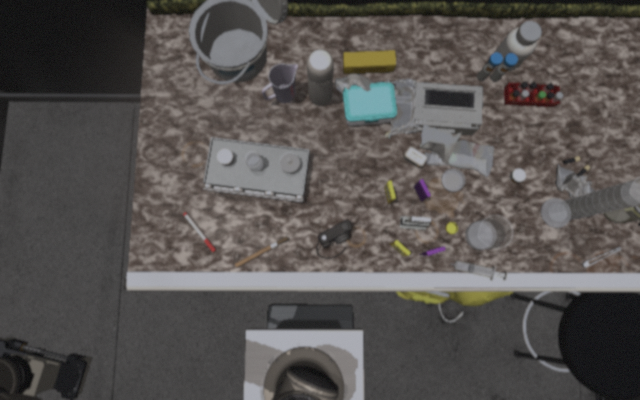

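View pics/wrist0.png

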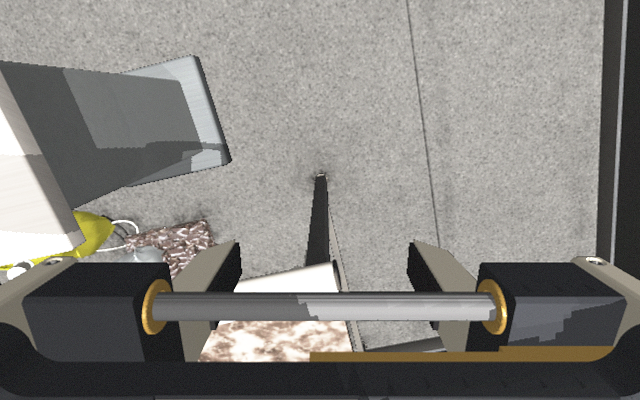

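Run:
```python
import cv2
s=cv2.imread("pics/scene0.png");t=cv2.imread("pics/top0.png")
f=lambda im,x0,y0,x1,y1,k:cv2.resize(im[y0:y1,x0:x1],None,fx=k,fy=k,interpolation=cv2.INTER_CUBIC)
cv2.imwrite("pics/c1.png",f(s,270,120,370,200,7))
cv2.imwrite("pics/c2.png",f(s,310,210,470,340,5))
cv2.imwrite("pics/c3.png",f(t,200,130,315,205,6))
cv2.imwrite("pics/c4.png",f(t,370,140,470,265,4))
```

```text
(no output)
```

View pics/c1.png

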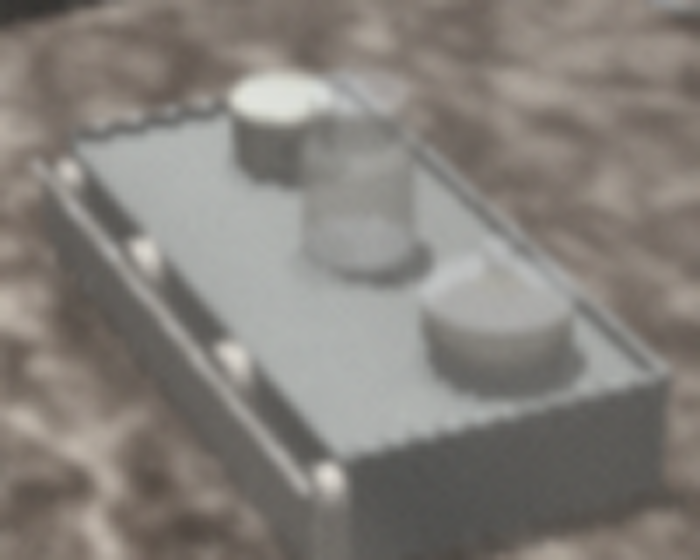

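View pics/c2.png

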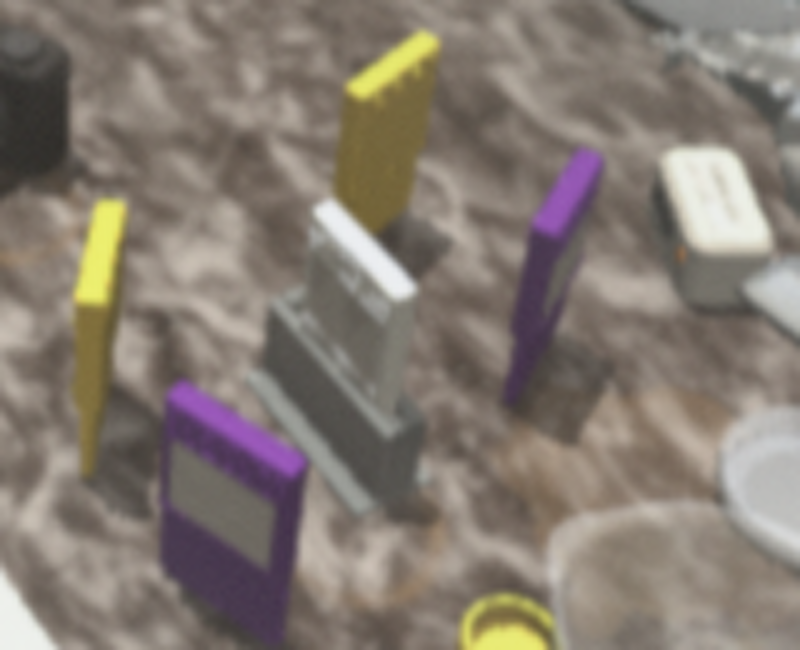

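View pics/c3.png

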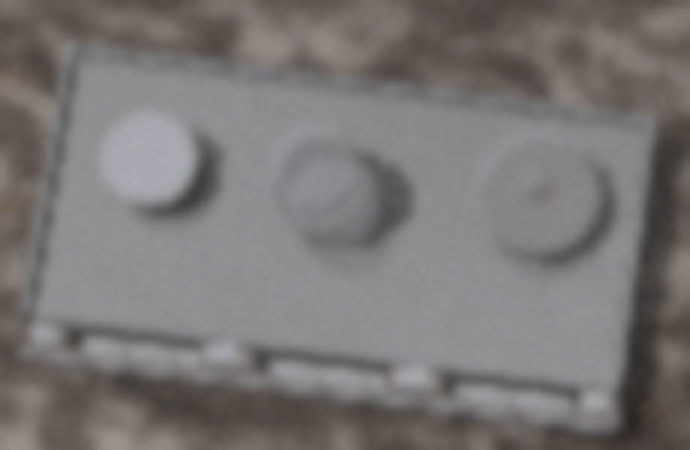

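View pics/c4.png

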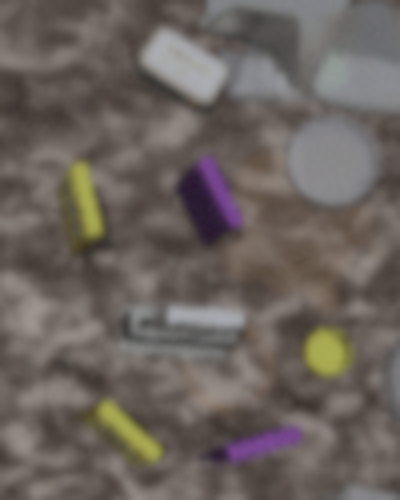

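```bash
cat > h.py <<'E'
import numpy as np, cv2
from plant import bot
from scipy.spatial.transform import Rotation as Ro
def cam(n,pose=None):
    p=bot.camera_params(n)
    K=np.array([[p["fx"],0,p["cx"]],[0,p["fy"],p["cy"]],[0,0,1]])
    if n!="wrist": return K,np.array(p["R"]),np.array(p["t"])
    pos,rpy=pose
    T=np.eye(4);T[:3,:3]=Ro.from_euler("xyz",rpy).as_matrix();T[:3,3]=pos
    M=np.linalg.inv(T@np.array(p["T_tool_cam"]))
    return K,M[:3,:3],M[:3,3]
def tri(obs):
    P=[];
    A=[];
    for (K,R,t),uv in obs:
        M=K@np.c_[R,t]
        A+= [uv[0]*M[2]-M[0],uv[1]*M[2]-M[1]]
    A=np.array(A); A/=np.linalg.norm(A[:,:3],axis=1,keepdims=True)
    X,*_=np.linalg.lstsq(A[:,:3],-A[:,3],rcond=None)
    return X,np.abs(A[:,:3]@X+A[:,3]).max()*1
def plane(c,uv,z):
    K,R,t=c
    d=R.T@np.linalg.inv(K)@np.array([uv[0],uv[1],1]);o=-R.T@t
    return o+d*(z-o[2])/d[2]
def proj(c,X):
    K,R,t=c;x=K@(R@np.asarray(X)+t);return x[:2]/x[2]
E
python3 - <<'E'
from h import *
np.set_printoptions(precision=1,suppress=True)
s,t=cam("scene"),cam("top")
for n,a,b in [("holder",(383,260),(421.3,219)),("s1",(280,145),(208,185.5)),("s2",(291,156),(238,188.8)),("s3",(303.6,171.4),(269.2,193)),("s4",(317,188.6),(299.5,197)),("pot",(322.5,134),(256,162)),("tin",(310,134),(225,156.5)),("purp",(353,294),(435,251))]:
    print(n,*tri([(s,a),(t,b)]),plane(t,b,40))
for x in [(112,311),(243,311)]: print(plane(t,(370+x[0]/4,140+x[1]/4),96))
E
```

```text
holder [ 442.4 -306.8   92.8] 0.4721113982965335 [ 449.3 -319.4   40. ]
s1 [541.3 269.1  31.6] 0.14743252238162086 [539.8 266.8  40. ]
s2 [531.4 184.5  37.7] 0.024603720568563858 [530.9 184.   40. ]
s3 [520.7  98.3  35.8] 0.3598804278533976 [519.6  98.   40. ]
s4 [510.   14.8  33.1] 0.0022535134638701493 [508.8  14.5  40. ]
pot [591.4 123.8 113.4] 3.3509715603057657 [607.1 136.7  40. ]
tin [613.7 216.8  70.2] 0.6159015539315646 [622.4 223.4  40. ]
purp [ 357.5 -338.9   90.9] 2.5495888723389726 [ 362.2 -353.7   40. ]
[ 445.5 -245.5   96. ]
[ 445.8 -331.1   96. ]
```

```bash
python3 -m inch '[[[-0.1,0.13,0,0,0,0.13,0],[-0.2,0.26,0,0,0,0.26,0],[-0.3,0.4,0,0,0,0.4,0],[-0.4,0.54,0,0,0,0.54,0],[-0.5,0.68,0,0,0,0.68,0],[-0.6,0.8,0,0,0,0.8,0],[-0.7,0.92,0,0,0,0.92,0],[-0.75,1,0,0,0,1,0],[-0.75,1,0,0,0,1,0],[-0.75,1,0,0,0,1,0]]]'
```

```text
time: 1.4
tool_pos: [278.8, 320.7, 226.6]
tcp_rot: [-3.141, 0.0, 0.56]
contact_force: [0.0, -0.2, -0.2]
grip_width: 46.0
```

```bash
python3 -m inch '[[[0.1,0.12,0,0,0,0.12,0],[0.2,0.24,0,0,0,0.24,0],[0.3,0.36,0,0,0,0.36,0],[0.4,0.48,0,0,0,0.48,0],[0.5,0.6,0,0,0,0.6,0],[0.6,0.72,0,0,0,0.72,0],[0.665,0.83,0,0,0,0.84,0],[0.665,0.83,0,0,0,0.84,0],[0.665,0.83,0,0,0,0.84,0],[0.665,0.83,0,0,0,0.84,0]]]'
python3 - <<'E'
from h import *
o=bot.get_obs(); print(o["tool_pos"],o["tcp_rot"],o["grip_width"])
im=bot.capture("wrist"); cv2.imwrite("pics/w1.png",im[:,:,::-1]); np.save("w1.npy",np.r_[o["tool_pos"],o["tcp_rot"]])
E
```

```text
time: 2.65
tool_pos: [479.0, 250.9, 226.8]
tcp_rot: [-3.141, 0.0, -0.099]
contact_force: [0.5, 0.2, 0.1]
grip_width: 45.7
[478.99239269 250.93211212 226.8273996 ] [-3.14140977e+00  2.58793311e-04 -9.88040930e-02] 45.69557777554442
```

View pics/w1.png

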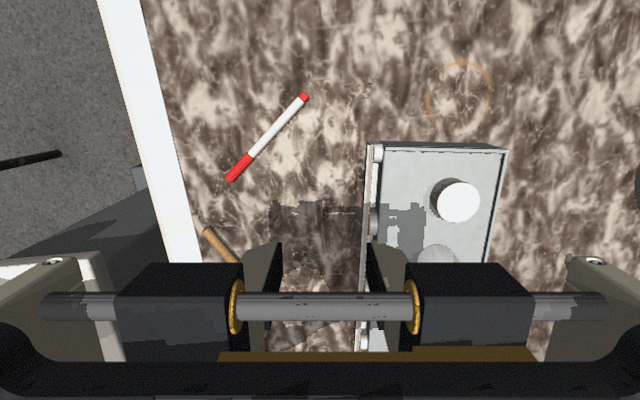

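```bash
python3 -m inch '[[[0.02,0.15,0,0,0,0,0],[0.03,0.3,0,0,0,0,0],[0.05,0.45,0,0,0,0,0],[0.06,0.6,0,0,0,0,0],[0.08,0.75,0,0,0,0,0],[0.1,0.9,0,0,0,0,0],[0.1,0.97,0,0,0,0,0],[0.1,0.97,0,0,0,0,0],[0.1,0.97,0,0,0,0,0],[0.1,0.97,0,0,0,0,0]]]'
python3 - <<'E'
from h import *
o=bot.get_obs(); print(o["tool_pos"],o["tcp_rot"],o["grip_width"])
im=bot.capture("wrist"); cv2.imwrite("pics/w2.png",im[:,:,::-1]); np.save("w2.npy",np.r_[o["tool_pos"],o["tcp_rot"]])
E
```

```text
time: 3.95
tool_pos: [480.2, 56.0, 226.7]
tcp_rot: [-3.141, 0.0, -0.1]
contact_force: [0.8, -0.4, -0.1]
grip_width: 46.0
[480.21539941  56.02270959 226.69469135] [-3.14127653e+00  1.90398906e-05 -9.98987404e-02] 45.98279245944852
```

View pics/w2.png

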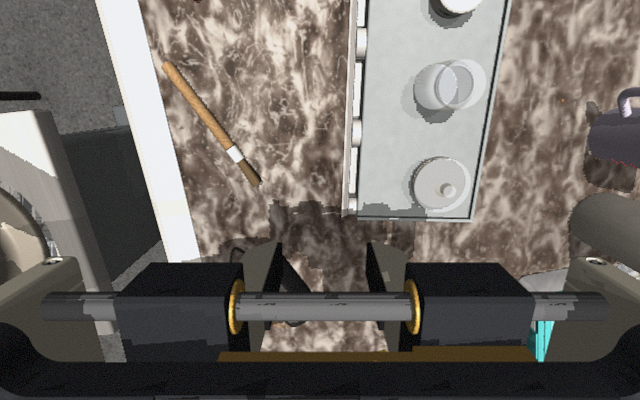

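Run:
```python
import cv2
a=cv2.imread("pics/w2.png");b=cv2.imread("pics/w1.png")
f=lambda im,x0,y0,x1,y1,k:cv2.resize(im[y0:y1,x0:x1],None,fx=k,fy=k,interpolation=cv2.INTER_NEAREST)
cv2.imwrite("pics/d1.png",f(a,330,20,400,170,4))
cv2.imwrite("pics/d2.png",f(a,330,100,400,235,4))
```

```text
(no output)
```

View pics/d1.png

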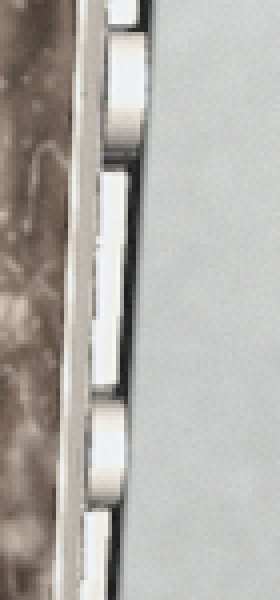

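View pics/d2.png

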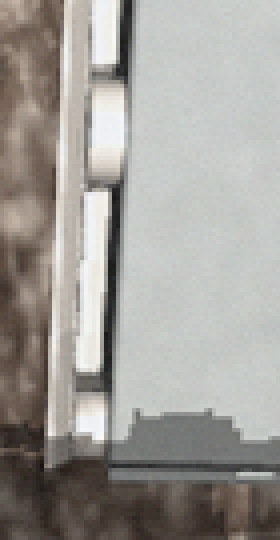

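Run:
```python
from h import *
np.set_printoptions(precision=2,suppress=True)
w=np.load("w2.npy"); c=cam("wrist",(w[:3],w[3:]))
pl=lambda uv,z:plane(c,uv,z)
E1=[pl((367,45),45),pl((357.2,217),45),pl((330+126/4,20+500/4),45)]
print("deck edge",E1)
d=E1[0]-E1[1]; print("yaw",np.arctan2(-d[0],d[1]))
b=[pl(u,22) for u in [(358.2,62.5),(355.8,116.5),(353.8,147),(352.5,193)]]
print("bars",np.array(b)); print(np.linalg.norm(b[0]-b[1]),np.linalg.norm(b[2]-b[3]))
yaw=np.arctan2(-d[0],d[1]);ex=np.array([np.cos(yaw),np.sin(yaw)]);ey=np.array([-np.sin(yaw),np.cos(yaw)])
e=np.mean([x[:2]@ex for x in E1])-4.5
ym=(b[0]+b[1])[:2]@ey/2; yr=(b[2]+b[3])[:2]@ey/2
print("mid slot",ex*e+ey*ym,"via right",ex*e+ey*(yr+88),"via corner",ex*e+ey*(E1[1][:2]@ey+138))
S=ex*e+ey*ym
print("shelf origin",S+69.5*ex)
for n in("top","scene"):
    print(n,[proj(cam(n),np.r_[S+ey*k,40]) for k in(132,44,-44,-132)])
```

```text
deck edge [array([535.19, 183.51,  45.  ]), array([513.95,   7.89,  45.  ]), array([523.9 ,  88.44,  45.  ])]
yaw -0.120360278769873
bars [[528.22 170.77  22.  ]
 [522.   116.56  22.  ]
 [517.47  83.53  22.  ]
 [512.14  29.67  22.  ]]
54.56396616937139 54.12202867553449
mid slot [525.9  143.57] via right [525.94 143.9 ] via corner [526.12 145.42]
shelf origin [594.89 135.23]
top [array([205.2 , 184.79]), array([236.84, 188.71]), array([268.51, 192.63]), array([300.22, 196.56])]
scene [array([279.14, 141.66]), array([290.4 , 154.87]), array([303.09, 169.77]), array([317.52, 186.7 ])]
```

```bash
python3 -m inch '[[[0,0.15,0,0,0,0,0.1],[0,0.35,0,0,0,0,0.1],[0,0.6,0,0,0,0,0.1],[0,0.85,0,0,0,0,0.1],[0,1,0,0,0,0,0.1],[0,1,0,0,0,0,0.1],[0,1,0,0,0,0,0.1],[0,1,0,0,0,0,0.1],[0,1,0,0,0,0,0.1],[0,1,0,0,0,0,0.1]]]'
python3 -m inch '[[[0,0.15,0,0,0,0,0.1],[0,0.35,0,0,0,0,0.1],[0,0.6,0,0,0,0,0.1],[0,0.85,0,0,0,0,0.1],[0,1,0,0,0,0,0.1],[0,1,0,0,0,0,0.1],[0,1,0,0,0,0,0.1],[0,1,0,0,0,0,0.1],[0,1,0,0,0,0,0.1],[0,1,0,0,0,0,0.1]]]'
```

```text
time: 5.25
tool_pos: [460.2, -143.3, 226.8]
tcp_rot: [-3.142, -0.0, -0.1]
contact_force: [-0.3, 0.3, 0.2]
grip_width: 41.5
time: 6.5
tool_pos: [440.1, -342.4, 226.8]
tcp_rot: [3.142, -0.0, -0.1]
contact_force: [-0.1, 0.2, -0.1]
grip_width: 41.6
```

```bash
python3 -m inch '[[[0,0.15,0,0,0,0,0.1],[0,0.3,0,0,0,0,0.1],[0,0.4,0,0,0,0,0.1],[0,0.4,0,0,0,0,0.1],[0,0.4,0,0,0,0,0.1],[0,0.4,0,0,0,0,0.1],[0,0.4,0,0,0,0,0.1],[0,0.4,0,0,0,0,0.1],[0,0.4,0,0,0,0,0.1],[0,0.4,0,0,0,0,0.1]]]'
python3 - <<'E'
from h import *
o=bot.get_obs(); print(o["tool_pos"],o["tcp_rot"],o["grip_width"])
im=bot.capture("wrist"); cv2.imwrite("pics/w3.png",im[:,:,::-1]); np.save("w3.npy",np.r_[o["tool_pos"],o["tcp_rot"]])
E
```

```text
time: 7.75
tool_pos: [431.8, -422.4, 226.7]
tcp_rot: [-3.141, -0.0, -0.101]
contact_force: [-0.6, 0.4, 0.2]
grip_width: 41.4
[ 431.78272005 -422.39103649  226.65369227] [-3.14148611e+00 -1.19743731e-05 -1.01126197e-01] 41.423434806411954
```

View pics/w3.png

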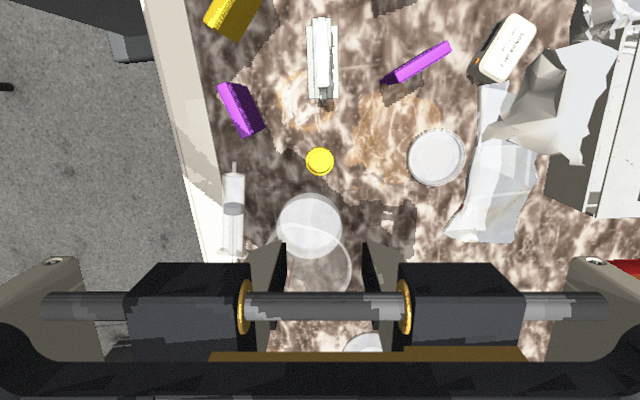

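Run:
```python
import cv2
a=cv2.imread("pics/w3.png")
cv2.imwrite("pics/d3.png",cv2.resize(a[0:120,280:370],None,fx=6,fy=6,interpolation=cv2.INTER_NEAREST)[:600*1+120][:720][:600])
```

```text
(no output)
```

View pics/d3.png

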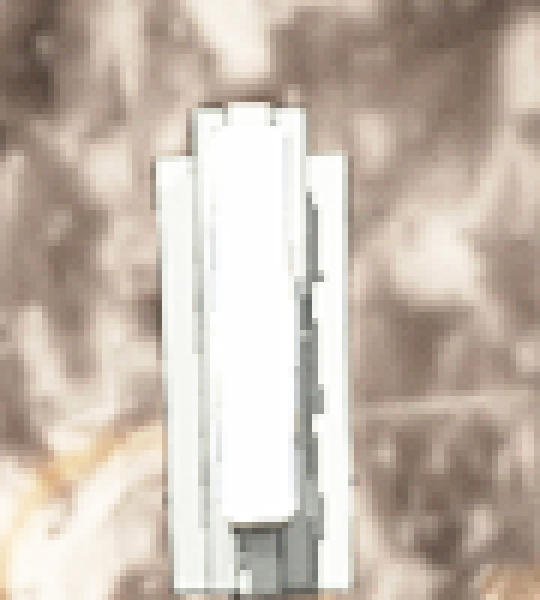

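Run:
```python
import cv2,numpy as np
a=cv2.imread("pics/w3.png")[8:105,300:345].astype(float)
b=np.clip((a-170)*3,0,255).astype(np.uint8)
cv2.imwrite("pics/d4.png",cv2.resize(b,None,fx=6,fy=6,interpolation=cv2.INTER_NEAREST))
print(a[:,:,1].astype(int)[8:86:3,8:24])
from h import *
w=np.load("w3.npy"); c=cam("wrist",(w[:3],w[3:]))
print(proj(c,[442,-282,96]),proj(c,[442,-332,96]),proj(c,[442,-332,40]),proj(c,[442,-344,40]))
```

```text
[[171 176 194 196 198 189 168 155 150 148 145 141 129 119 112 103]
 [205 213 212 171 209 248 254 254 252 217 246 254 253 253 253 254]
 [230 229 220 140 188 251 252 250 254 255 254 254 254 254 254 254]
 [210 199 174 127 181 249 253 254 254 254 254 254 254 254 254 254]
 [253 253 252 232 214 244 253 253 254 254 254 254 254 254 254 254]
 [250 248 247 248 226 241 254 250 253 254 254 254 254 254 254 254]
 [249 248 248 249 221 239 253 240 251 254 254 254 254 254 254 254]
 [248 247 248 249 220 229 248 242 252 254 254 254 254 254 254 254]
 [249 248 248 250 219 219 250 233 252 255 254 254 254 254 254 254]
 [248 247 248 249 210 208 251 232 251 255 254 254 254 254 254 254]
 [251 247 247 250 221 206 243 243 253 255 254 254 254 254 254 254]
 [251 247 247 249 211 186 244 243 253 254 254 254 254 254 254 254]
 [251 247 247 249 227 197 239 253 255 254 254 254 254 254 254 254]
 [250 246 247 248 229 206 238 251 254 254 254 254 254 254 254 254]
 [247 247 246 248 227 197 233 255 255 254 254 254 254 254 254 254]
 [246 246 246 246 248 217 230 253 253 254 254 254 254 254 254 254]
 [240 247 246 247 248 217 227 250 247 253 254 254 254 254 254 254]
 [236 248 246 246 247 220 227 246 239 252 254 254 254 254 254 254]
 [240 249 246 246 249 214 218 248 241 253 254 254 254 254 254 254]
 [241 248 246 246 248 219 216 250 231 252 255 254 254 254 254 254]
 [235 248 245 245 248 216 204 246 225 251 255 254 254 254 254 254]
 [232 247 246 245 249 206 189 243 244 253 254 254 254 254 254 254]
 [224 246 245 246 247 228 201 241 243 253 254 254 254 254 254 254]
 [221 243 245 245 248 226 205 236 244 254 255 255 255 255 255 255]
 [210 244 246 245 246 241 217 234 242 240 175  82 102 104  87  89]
 [185 238 247 245 246 246 218 228 241 238 233 172 115 136 147 146]]
[318.2586494  23.646155 ] [324.4739444   89.30741386] [324.36775179  90.50883338] [325.53288787 102.79181751]
```

View pics/d4.png

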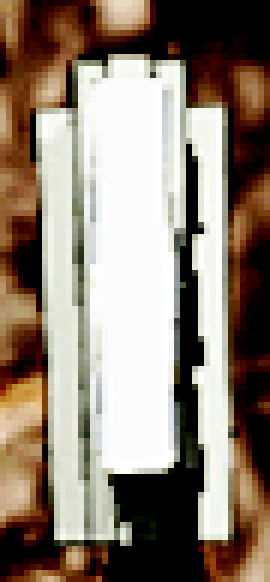

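Run:
```python
from h import *
np.set_printoptions(precision=2,suppress=True)
w=np.load("w3.npy"); c=cam("wrist",(w[:3],w[3:]))
a=plane(c,(321.7,21),96);b=plane(c,(323.1,86.3),96);d=a-b
print(a,b,(a+b)/2,np.linalg.norm(d),np.arctan2(-d[0],d[1]))
f=lambda x,y,z:plane(c,(x/6+300,y/6+8),z)
for z in (4,8):
  q=[f(36,108,z),f(225,108,z),f(55,540,z),f(232,540,z)]
  m=sum(q)/4; e=(q[0]+q[1]-q[2]-q[3])/2
  print(z,m,np.linalg.norm(e),np.linalg.norm(q[1]-q[0]),np.arctan2(-e[0],e[1]))
  e=q[0]-q[2];e2=q[1]-q[3];print(np.arctan2(-e[0],e[1]),np.arctan2(-e2[0],e2[1]))
# two-view height
t=cam("top"); s=cam("scene")
print(tri([(s,(383,260)),(c,(322.4,53.6)),(t,(421.3,219))]))
for n in("top","scene"): print(n,proj(cam(n),(a+b)/2))
```

```text
[ 444.94 -280.4    96.  ] [ 441.08 -329.49   96.  ] [ 443.01 -304.94   96.  ] 49.23886755453698 -0.07843801332681954
4 [ 443.31 -303.03    4.  ] 72.72104920321267 33.39673288959156 -0.06881105934870362
-0.068464810994737 -0.06915731101899274
8 [ 443.29 -303.4     8.  ] 71.95603150006997 33.04540281160727 -0.06881105934870439
-0.06846481099473747 -0.069157311018993
(array([ 442.79, -305.65,   92.61]), np.float64(1.8540074873605477))
top [420.77 218.78]
scene [383.04 257.83]
```

```bash
python3 -m inch '[[[0,-0.2,0,0,0,-0.04,0.1],[0,-0.4,0,0,0,-0.04,0.1],[0,-0.59,0.05,0,0,-0.04,0.1],[0,-0.59,0.2,0,0,-0.04,0.1],[0,-0.59,0.4,0,0,-0.04,0.1],[0,-0.59,0.53,0,0,-0.04,0.1],[0,-0.59,0.53,0,0,-0.04,0.1],[0,-0.59,0.53,0,0,-0.04,0.1],[0,-0.59,0.53,0,0,-0.04,0.1],[0,-0.59,0.53,0,0,-0.04,0.1]]]'
python3 - <<'E'
from h import *
for n in("scene","wrist"):
    im=bot.capture(n); cv2.imwrite(f"pics/{n}4.png",im[:,:,::-1])
s=cv2.imread("pics/scene4.png");cv2.imwrite("pics/s4.png",cv2.resize(s[170:330,300:480],None,fx=4,fy=3.7))
E
```

```text
time: 9.05
tool_pos: [444.1, -305.4, 121.6]
tcp_rot: [3.141, -0.001, -0.07]
contact_force: [-0.9, -0.4, -0.0]
grip_width: 41.3
```

View pics/s4.png

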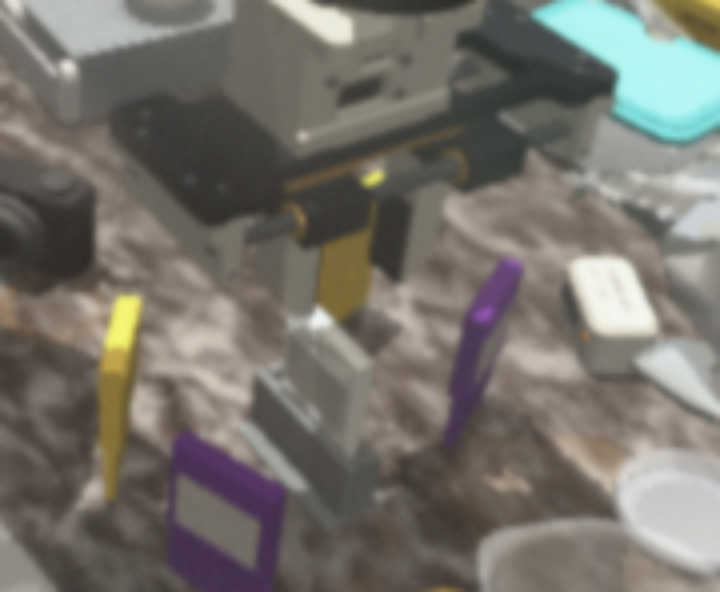

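View pics/wrist4.png

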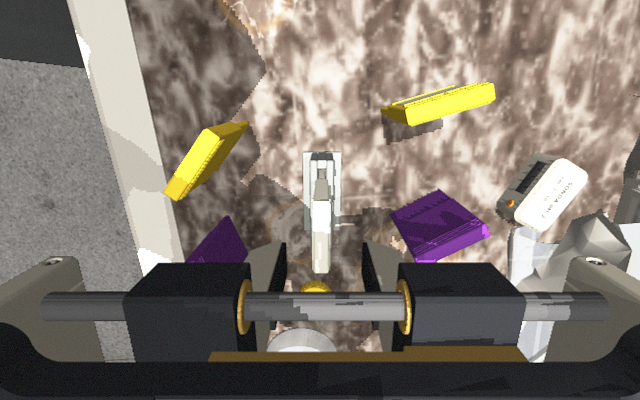

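```bash
python3 -m inch '[[[-0.004,0,0.1,0,0,0,0.1],[-0.004,0,0.2,0,0,0,0.1],[-0.004,0,0.28,0,0,0,0.1],[-0.004,0,0.323,0,0,0,0.1],[-0.004,0,0.323,0,0,0,0.1],[-0.004,0,0.323,0,0,0,1],[-0.004,0,0.323,0,0,0,1],[-0.004,0,0.323,0,0,0,1],[-0.004,0,0.323,0,0,0,1],[-0.004,0,0.323,0,0,0,1]]]'
```

```text
time: 10.4
tool_pos: [442.8, -305.0, 56.3]
tcp_rot: [3.142, 0.0, -0.07]
contact_force: [-1.7, 0.3, 2.8]
grip_width: 10.2
```

```bash
python3 -m inch '[[[0,0,-0.03,0,0,0,1],[0,0,-0.08,0,0,0,1],[0,0,-0.15,0,0,0,1],[0,0,-0.23,0,0,0,1],[0,0,-0.32,0,0,0,1],[0,0,-0.42,0,0,0,1],[0,0,-0.5,0,0,0,1],[0,0,-0.5,0,0,0,1],[0,0,-0.5,0,0,0,1],[0,0,-0.5,0,0,0,1]]]'
python3 - <<'E'
from h import *
o=bot.get_obs();print(o["tool_pos"],o["tcp_rot"],o["grip_width"],o["contact_force"],o["moment"])
for n in("scene","wrist"):
    im=bot.capture(n); cv2.imwrite(f"pics/{n}5.png",im[:,:,::-1])
s=cv2.imread("pics/scene5.png");cv2.imwrite("pics/s5.png",cv2.resize(s[170:330,300:480],None,fx=4,fy=3.7))
E
```

```text
time: 11.65
tool_pos: [442.6, -304.7, 155.4]
tcp_rot: [-3.141, 0.001, -0.07]
contact_force: [-0.5, -0.2, -0.7]
grip_width: 9.8
[ 442.59035432 -304.65431418  155.44594177] [-3.14064022e+00  1.01603581e-03 -6.97372855e-02] 9.762590311056837 [-0.49889987 -0.15769412 -0.74549289] [-0.07309242  0.0641249   0.04004522]
```

View pics/s5.png

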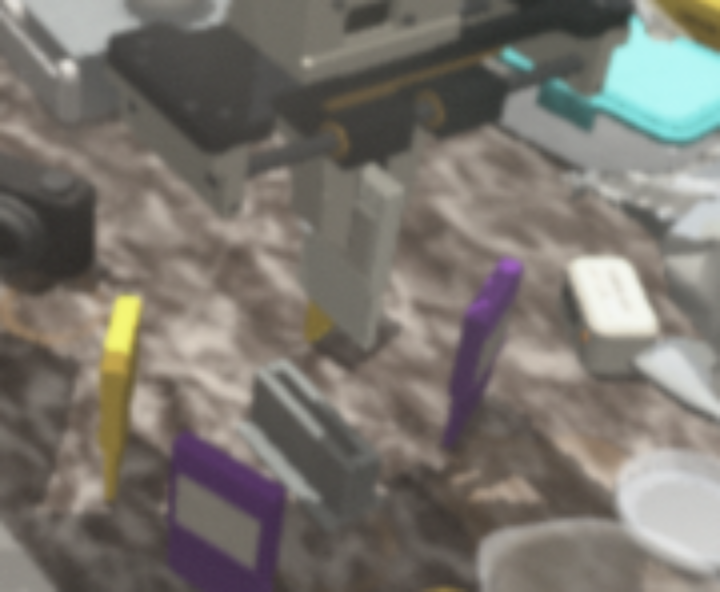

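View pics/wrist5.png

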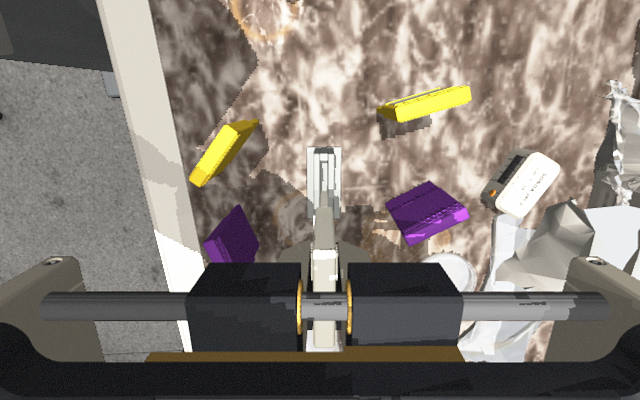

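```bash
python3 -m inch '[[[0,0,-0.15,0,0,0,1],[0,-0.05,-0.3,0,0,0.02,1],[0.04,-0.2,-0.35,0,0,0.04,1],[0.07,-0.37,-0.35,0,0,0.064,1],[0.1,-0.54,-0.35,0,0,0.064,1],[0.13,-0.71,-0.35,0,0,0.064,1],[0.15,-0.86,-0.35,0,0,0.064,1],[0.17,-0.96,-0.35,0,0,0.064,1],[0.17,-0.987,-0.35,0,0,0.064,1],[0.17,-0.987,-0.35,0,0,0.064,1]]]'
```

```text
time: 13.0
tool_pos: [490.4, -110.6, 225.9]
tcp_rot: [3.141, 0.0, -0.12]
contact_force: [0.3, 0.6, -0.5]
grip_width: 9.7
```

```bash
python3 -m inch '[[[0,-0.1,0,0,0,0,1],[0,-0.25,0,0,0,0,1],[0,-0.42,0,0,0,0,1],[0.02,-0.6,0,0,0,0,1],[0.02,-0.78,0,0,0,0,1],[0.023,-0.92,0,0,0,0,1],[0.023,-1,0,0,0,0,1],[0.023,-1,0,0,0,0,1],[0.023,-1,0,0,0,0,1],[0.023,-1,0,0,0,0,1]]]'
python3 - <<'E'
from h import *
o=bot.get_obs();print(o["tool_pos"],o["tcp_rot"],o["grip_width"],o["contact_force"])
im=bot.capture("wrist"); cv2.imwrite("pics/w6.png",im[:,:,::-1]); np.save("w6.npy",np.r_[o["tool_pos"],o["tcp_rot"]])
cv2.imwrite("pics/w6c.png",cv2.resize(im[40:260,280:400,::-1],None,fx=5,fy=5,interpolation=cv2.INTER_NEAREST)[:600])
cv2.imwrite("pics/w6d.png",cv2.resize(im[120:240,280:400,::-1],None,fx=5,fy=5,interpolation=cv2.INTER_NEAREST)[:600])
E
```

```text
time: 14.25
tool_pos: [519.1, 86.6, 226.1]
tcp_rot: [3.141, -0.0, -0.121]
contact_force: [-0.2, -0.4, 0.0]
grip_width: 9.5
[519.10920732  86.61872998 226.14850675] [ 3.14143564e+00 -4.01051945e-05 -1.21270983e-01] 9.525303145097736 [-0.15857632 -0.36883847  0.00870808]
```

View pics/w6c.png

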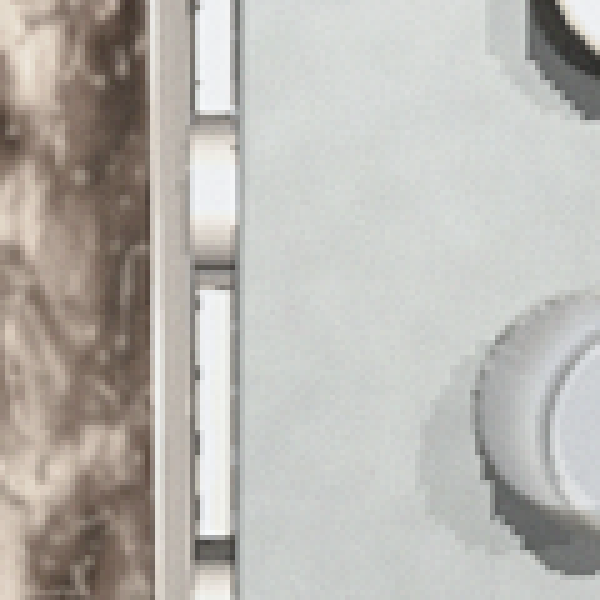

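View pics/w6d.png

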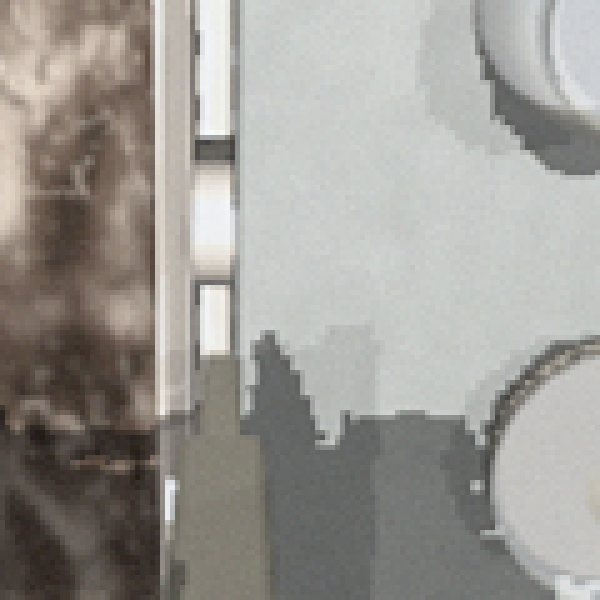

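View pics/w6.png

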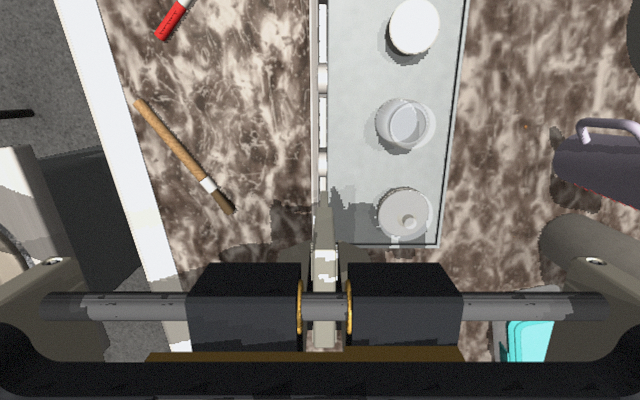

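Run:
```python
from h import *
np.set_printoptions(precision=2,suppress=True)
w=np.load("w6.npy"); c=cam("wrist",(w[:3],w[3:]))
yaw=w[5];ex=np.array([np.cos(yaw),np.sin(yaw)]);ey=np.array([-np.sin(yaw),np.cos(yaw)])
L=lambda p:np.r_[(p[:2]-w[:2])@ex,(p[:2]-w[:2])@ey]
print("deck edge",L(plane(c,(328.4,60),45)),L(plane(c,(328.1,140),45)),L(plane(c,(328,185),45)))
print("bar ends",L(plane(c,(322.5,97.6),22)),L(plane(c,(323,148),22)))
print("bar edges",L(plane(c,(319.2,120),22)),L(plane(c,(327,120),22)))
z=w[2]-53
print("tongue end +y corners",L(plane(c,(319.4,190.4),z)),L(plane(c,(328,190.4),z)))
print("shoulder",L(plane(c,(280+182/5,120+435/5),z+36)),L(plane(c,(280+262/5,120+435/5),z+36)))
```

```text
deck edge [  4.91 118.9 ] [ 4.99 41.81] [ 5.11 -6.97]
bar ends [-0.94 84.01] [-0.41 29.94]
bar edges [-4.58 60.61] [ 3.98 60.61]
tongue end +y corners [-2.51 24.03] [ 3.37 24.03]
shoulder [-3.77 24.5 ] [ 5.46 24.51]
```

```bash
python3 -m inch '[[[0,-0.1,0,0,0,0,1],[0,-0.2,0,0,0,0,1],[0,-0.289,0,0,0,0,1],[0,-0.289,0.1,0,0,0,1],[0,-0.289,0.25,0,0,0,1],[0,-0.289,0.4,0,0,0,1],[0,-0.289,0.52,0,0,0,1],[0,-0.289,0.58,0,0,0,1],[0,-0.289,0.6,0,0,0,1],[0,-0.289,0.6,0,0,0,1]]]'
python3 - <<'E'
from h import *
o=bot.get_obs();print(o["tool_pos"],o["tcp_rot"],o["grip_width"],o["contact_force"])
im=bot.capture("wrist"); cv2.imwrite("pics/w7.png",im[:,:,::-1]); np.save("w7.npy",np.r_[o["tool_pos"],o["tcp_rot"]])
cv2.imwrite("pics/w7d.png",cv2.resize(im[130:270,260:400,::-1],None,fx=4,fy=4,interpolation=cv2.INTER_NEAREST))
im=bot.capture("scene"); cv2.imwrite("pics/s7.png",cv2.resize(im[80:220,240:400,::-1],None,fx=4,fy=4))
E
```

```text
time: 15.55
tool_pos: [526.4, 145.2, 106.6]
tcp_rot: [-3.141, -0.001, -0.12]
contact_force: [-0.3, -0.2, -0.8]
grip_width: 9.7
[526.409654   145.20554958 106.61873461] [-3.14129776e+00 -8.62833873e-04 -1.19827392e-01] 9.717210185735714 [-0.31006948 -0.20618097 -0.82607739]
```

View pics/w7d.png

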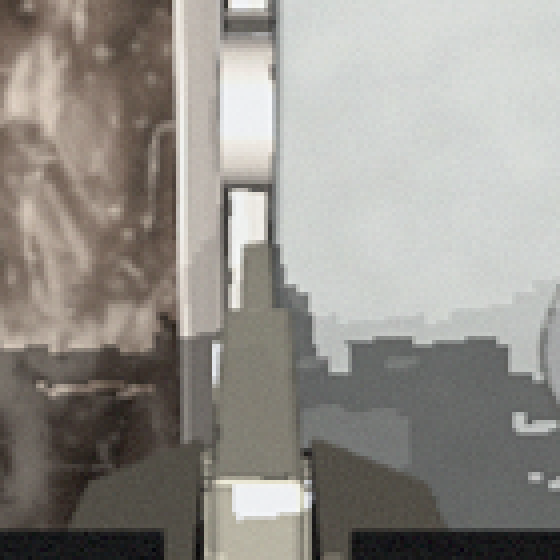

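View pics/s7.png

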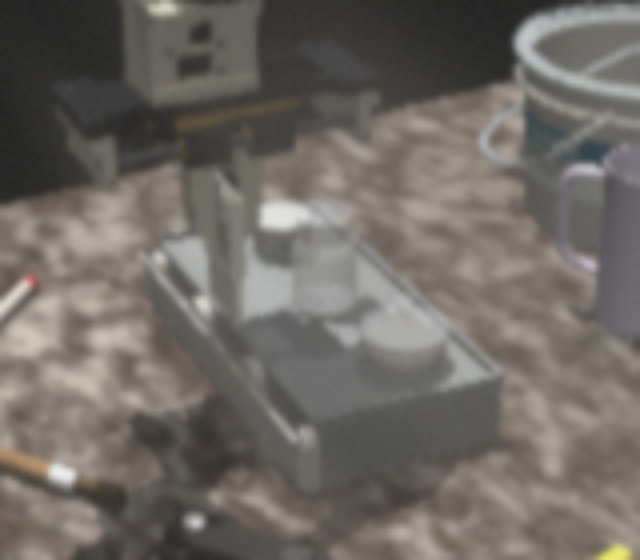

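Run:
```python
from h import *
np.set_printoptions(precision=2,suppress=True)
w=np.load("w7.npy"); c=cam("wrist",(w[:3],w[3:]))
yaw=w[5];ex=np.array([np.cos(yaw),np.sin(yaw)]);ey=np.array([-np.sin(yaw),np.cos(yaw)])
L=lambda p:np.r_[(p[:2]-w[:2])@ex,(p[:2]-w[:2])@ey]
p=lambda x,y,z:L(plane(c,(260+x/4,130+y/4),z))
print("deck edge",p(275,20,45),p(275,230,45))
print("bar",p(228,215,22),p(268,215,22), "bar end",p(245,188,22))
z=w[2]-53
for zz in(z-2,z+2): print("tongue +y corners",p(244,243,zz),p(273,243,zz))
print("shoulder",p(222,308,z+36),p(292,308,z+36))
print("lip inner flare z41",p(219,200,41))
```

```text
deck edge [ 3.87 60.44] [ 4.07 23.7 ]
bar [-4.74 20.3 ] [ 3.07 20.31] bar end [-1.41 25.72]
tongue +y corners [-1.39 23.22] [ 3.62 23.22]
tongue +y corners [-1.36 24.38] [ 3.56 24.38]
shoulder [-4.27 24.5 ] [ 5.82 24.51]
lip inner flare z41 [-5.94 28.16]
```

```bash
python3 -m inch '[[[-0.007,0,0,0,0,0,1],[-0.007,0,0.02,0,0,0,1],[-0.007,0,0.04,0,0,0,1],[-0.007,0,0.06,0,0,0,1],[-0.007,0,0.08,0,0,0,1],[-0.007,0,0.1,0,0,0,1],[-0.007,0,0.12,0,0,0,1],[-0.007,0,0.14,0,0,0,1],[-0.007,0,0.14,0,0,0,1],[-0.007,0,0.14,0,0,0,1]]]'
python3 - <<'E'
from h import *
o=bot.get_obs();print(o["tool_pos"],o["tcp_rot"],o["grip_width"],o["contact_force"],o["moment"])
im=bot.capture("wrist"); cv2.imwrite("pics/w8.png",im[:,:,::-1]); np.save("w8.npy",np.r_[o["tool_pos"],o["tcp_rot"]])
cv2.imwrite("pics/w8d.png",cv2.resize(im[130:270,260:400,::-1],None,fx=4,fy=4,interpolation=cv2.INTER_NEAREST))
E
```

```text
time: 16.9
tool_pos: [524.7, 145.2, 78.2]
tcp_rot: [-3.141, -0.0, -0.12]
contact_force: [0.1, -0.2, -0.6]
grip_width: 9.9
[524.70196337 145.17066807  78.21316553] [-3.14145811e+00 -2.11329250e-04 -1.19989302e-01] 9.89847737211328 [ 0.10636882 -0.21987974 -0.59098543] [-0.13225803  0.08011103  0.00178238]
```

View pics/w8d.png

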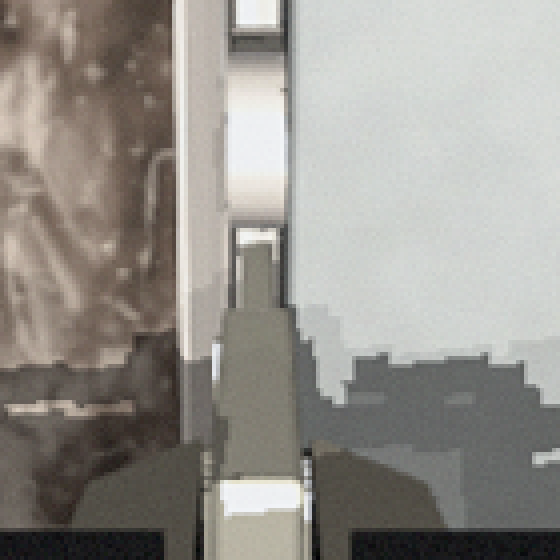

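```bash
python3 -m inch '[[[0,0,0.01,0,0,0,1],[0,0,0.018,0,0,0,1],[0,0,0.025,0,0,0,1],[0,0,0.032,0,0,0,1],[0,0,0.04,0,0,0,1],[0,0,0.047,0,0,0,1],[0,0,0.052,0,0,0,1],[0,0,0.052,0,0,0,1],[0,0,0.052,0,0,0,1],[0,0,0.052,0,0,0,1]]]'
python3 - <<'E'
from h import *
for i in range(3):
    im=bot.capture("wrist");o=bot.get_obs();print(o["tool_pos"],o["tcp_rot"],o["grip_width"],o["contact_force"],o["moment"])
E
```

```text
time: 18.2
tool_pos: [524.7, 145.2, 68.1]
tcp_rot: [-3.141, -0.0, -0.12]
contact_force: [-1.8, -0.5, 7.2]
grip_width: 9.7
[524.66721832 145.20957341  68.11760526] [-3.14143086e+00 -3.52530471e-04 -1.19914220e-01] 9.844596120024965 [-1.97463868 -0.98084052  6.01808184] [-0.15695891  0.49593429 -0.07309773]
[524.67469535 145.19557217  68.08343733] [-3.14140377e+00 -3.26552647e-04 -1.19996657e-01] 9.797081842478466 [-2.08559657 -0.28986975  6.35633016] [-0.19833517  0.51586317  0.01865658]
[524.6584985  145.2053585   68.10072754] [-3.14142075e+00 -3.22491192e-04 -1.19925011e-01] 9.810300367530623 [-3.03188103  0.13235566  6.754517  ] [-0.18267214  0.44770754 -0.01693197]
```

```bash
python3 -m inch '[[[0,0,0.003,0,0,0,1],[0,0,0.006,0,0,0,1],[0,0,0.009,0,0,0,1],[0,0,0.01,0,0,0,1],[0,0,0.01,0,0,0,1],[0,0,0.01,0,0,0,1],[0,0,0.01,0,0,0,1],[0,0,0.01,0,0,0,1],[0,0,0.01,0,0,0,1],[0,0,0.01,0,0,0,1]]]'
python3 - <<'E'
from h import *
for i in range(3):
    im=bot.capture("wrist");o=bot.get_obs();print(o["tool_pos"],o["tcp_rot"],o["grip_width"],o["contact_force"],o["moment"])
cv2.imwrite("pics/w9d.png",cv2.resize(im[130:270,260:400,::-1],None,fx=4,fy=4,interpolation=cv2.INTER_NEAREST))
im=bot.capture("scene"); cv2.imwrite("pics/s9.png",cv2.resize(im[80:220,240:400,::-1],None,fx=4,fy=4))
E
```

```text
time: 19.6
tool_pos: [524.7, 145.2, 66.3]
tcp_rot: [-3.141, -0.0, -0.12]
contact_force: [-2.9, -1.3, 8.7]
grip_width: 9.9
[524.66626792 145.2037232   66.29291831] [-3.14142416e+00 -4.39436765e-04 -1.19883789e-01] 10.049333827969946 [-2.98228804 -0.68523201  8.04662396] [-0.23749457  0.63270794 -0.0092808 ]
[524.68956622 145.20316313  66.30318718] [-3.14139761e+00 -4.65334760e-04 -1.19929603e-01] 9.642287307352312 [-2.19209747 -0.48681221  8.52285055] [-0.21651511  0.65229505  0.03796393]
[524.68800569 145.19497897  66.29552395] [-3.14141987e+00 -4.39491455e-04 -1.19926710e-01] 9.858809171712178 [-2.13353211 -1.15405283  8.73383144] [-0.19107685  0.60534186  0.05287615]
```

View pics/w9d.png

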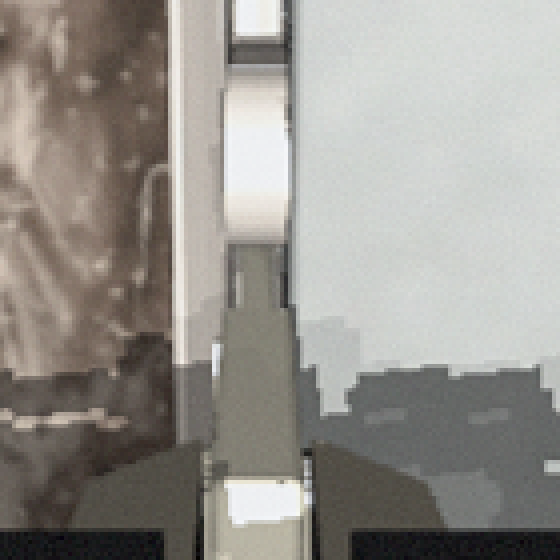

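View pics/s9.png

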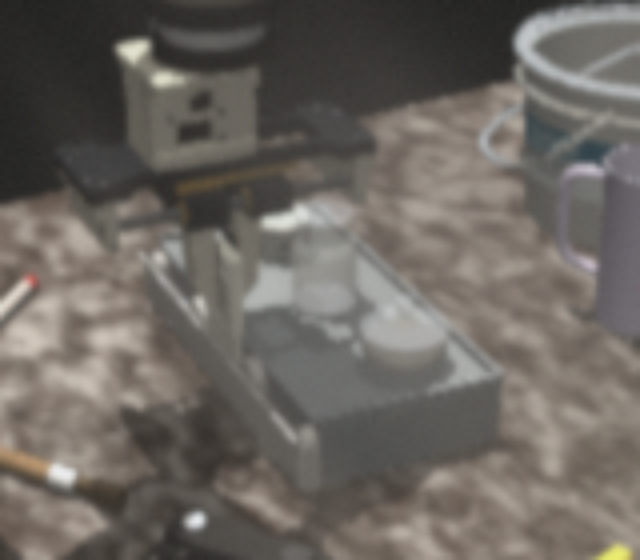

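```bash
python3 -m inch '[[[0,0,0.002,0,0,0,1],[0,0,0.004,0,0,0,1],[0,0,0.006,0,0,0,1],[0,0,0.006,0,0,0,1],[0,0,0.006,0,0,0,1],[0,0,0.006,0,0,0,1],[0,0,0.006,0,0,0,1],[0,0,0.006,0,0,0,1],[0,0,0.006,0,0,0,1],[0,0,0.006,0,0,0,1]]]'
python3 - <<'E'
from h import *
for i in range(5):
    im=bot.capture("wrist");o=bot.get_obs();print(o["tool_pos"],o["grip_width"],o["contact_force"])
cv2.imwrite("pics/w10d.png",cv2.resize(im[130:270,260:400,::-1],None,fx=4,fy=4,interpolation=cv2.INTER_NEAREST))
E
```

```text
time: 21.05
tool_pos: [524.8, 145.2, 66.2]
tcp_rot: [-3.141, -0.001, -0.12]
contact_force: [-5.4, -0.2, 16.4]
grip_width: 9.7
[524.77484421 145.21913797  66.20108526] 10.069757683049726 [-5.63741057 -0.80149628 16.76933131]
[524.73173114 145.20748289  66.16413349] 10.032046023109498 [-5.18433658 -1.46677199 17.55447603]
[524.7637665  145.23948387  66.18229671] 9.632739800066282 [-4.64013534 -1.45647897 17.41163162]
[524.76528158 145.23893962  66.20068496] 9.970922624158124 [-4.4231003  -1.68403114 16.92366283]
[524.73688337 145.21174586  66.17203062] 9.886807483934524 [-4.71109699 -0.554554   17.23567105]
```

View pics/w10d.png

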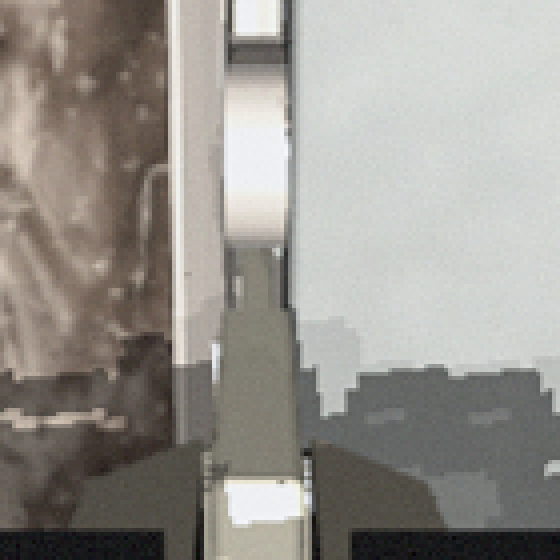

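The force has jumped to 17 N while the TCP no longer moves down, so the bar is at its stop. The holder is still upright in the slot and gripped.

Run:
```python
from plant import bot
print(bot.close_job())
```

```text
the job is handed in; nothing more can be done
None
```

I pulled the white label holder straight up out of its stand and pushed it, tongue down, into the middle slot, in front of the clear pot with the frosted cap. I handed the job in at about 21.3 s with the gripper still holding it and pressing it down; the hand-in reported no verdict.

**Pressed home:** The vertical force was about 7 N at TCP height 68.1 mm and 8.5 N at 66.3 mm. It then jumped to about 17 N at 66.2 mm with almost no further travel, so the bar is at its 8 mm stop. I could not read the bar's own travel directly. The grip stayed at about 9.9 mm and the tool stayed vertical.

**Position:** The last wrist pictures show the tongue upright between the lip and the deck, roughly centred between the stops. The last scene picture, taken just before the final press, shows the three containers still standing on the shelf. The pH meter was still in its place in the last picture that showed it, just after the lift.

**Disagreements:**
- The two close wrist views put the tongue's sideways offset in the channel at about 0 mm and 1.5 mm. I trusted the nearer view and shifted by 1.4 mm.
- A side force of about 5 N at the end means the tongue or pocket leans lightly on one wall of the channel.
- The top and scene cameras placed the slot about 2 mm further right (−y) than the wrist camera, which is within the tolerance.

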